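# Slide the grooming comb out over the shelf edge

### The arm

A 6-joint arm with a two-finger parallel gripper is mounted at the origin on the work surface. World frame = base frame: x ahead of the robot, y to its left, z up, the work surface at z = 0. Lengths are in m, angles in degrees, forces in N, time in s.
With the tool pointing down it reaches from about 0.4 to 0.825 m from the base axis. Payload 7 kg.
Tool frame: the origin (TCP) lies at the very end of the fingers, on their centre line; the grasp point (between the pads) lies 19 mm behind it (hold_point_z is the distance from the TCP to the grasp point, in m); x points along the fingers, y is the direction in which the jaws open and shut, and the axes are right-handed (so a half turn about x gives the same grasp; the last joint's range is limited). The gripper opens to 88 mm and grips with 3 to 60 N. Pads are 19 mm wide; open, the fingers measure 130 mm over their backs; the gripper's body (78 mm by 193 mm) begins 47 mm behind the grasp point.
Start: joints at [-55.17, 20.546, 0.682, 0, -70.136, -16.507], TCP at [0.212, -0.641, 0.227] pointing down, gripper open.
Joint ranges: [-176.03, 176.03], [-82.01, 121.73], [-58.28, 71.71], [-173.87, 95.51], [-174.79, -0.11], [-173.66, 173.66]. Speed limits (degrees/s): [136.94, 136.94, 172.46, 180, 180, 180].

### API

Orientations are given as [roll, pitch, yaw] about the fixed x, y, z axes, in that order (R = Rz(yaw) Ry(pitch) Rx(roll)).
In Python, from plant import * gives the robot as it stands.
- The arm moves only by the shell command python3 -m crank 'ROWS'. ROWS is a JSON object of lists of equal length, an entry for each row: "delta_pos": the shift along the tool's x, y, z in m, a list of three; "turn": the turn, a rotation vector about the tool's x, y, z in degrees, a list of three; "grip": the opening, from 0 (shut) to 1 (fully open). A call has 1 to 12 rows; each row is the pose to reach, as a shift and turn from the pose commanded when the call began, along the tool's axes at that moment; what a row does not reach only later rows make up. A row lasts 1/12 s, in which the tool goes at most 41.7 mm and 7.16 degrees, less where a joint would pass 70% of its speed; a pose out of reach is approached as far as the arm can. A call with a gripper value outside its range is refused whole. The fingers move at their own pace and stop on an object; the grip force is fixed at half the most. Time passes only in rows, so rows that repeat a pose let the fingers close. It gives the time, the measured TCP pose, the force and the opening at its end, in the units of the state.
- get_obs(): the state, without advancing time (a new reading comes with each control period).
- snapshot(name): name is "scene" or "top"; returns a dict with "pixels" (384x512x3 uint8, blue, green, red), "range_z" (384x512 float32, m along the optical axis (not along the pixel's ray), 0 where there is no reading), "camera_matrix" (3x3 intrinsics, pixels), "eye" and "rotation" of the camera in the world. Camera axes: x right, y up, looking along -z (the intrinsics and any distortion apply to the point x, -y, -z); pixel columns grow to the right and rows downward; lengths in m; the calibration is good to about 2 mm. A picture is of the moment at which its call begins.
- close_job(): hands the job in, once; it reports no verdict.
The state is a dict: "clock": time; "joint_pos": joint angles; "qvel": joint speeds; "tau": joint torques, N m; "tool_pos": TCP position; "orientation": TCP orientation; "force": force on the tool from outside, world axes, zero at the start; "moment": the same for the moment, N m; "opening": finger opening in m.
Only numpy, scipy, OpenCV 4.12 (cv2) and the standard library are available. Lean on these libraries where they do the work, as an engineer would, in place of code of your own. Each camera call takes 0.05 s, during which the arm holds its last target. There are 200 camera calls.

### The job

Push the small wooden chew block sideways out of the comb's way, and slide the steel comb flat along the pine shelf, handle first, until its handle sticks out about 3 cm beyond the shelf's front edge (the long edge facing the robot) and the comb lies square to that edge, ready to be taken by its handle. Only push and slide: do not lift or tip the comb or the block. Leave the block standing on the shelf, not touching the comb, and leave everything else where it is.

Things in the scene. Friction and masses are not known exactly. Their poses are not given: they have to be found in the camera images.
- shelf: fixed low pine step shelf standing on the worktop: a board 340 (x) x 660 (y) x 22 mm on two side battens, its top 70 mm above the worktop. Origin at the centre of its footprint on the worktop; x points away from the robot, square to the front edge, y along the front edge, z up. The front edge (facing the robot) is at x = -170 mm.
- shelf_edge (a point): middle of the top front edge of the pine shelf (170 mm towards -x from the shelf's origin, 70 mm up); axes as the shelf's
- comb: loose flat stainless steel grooming comb, 145 long (x) x 28 wide (y) x 6 mm thick, about 60 to 120 g, lying flat on the shelf, roughly square to the front edge but skewed. Solid plain handle plate (55 mm long) at the -x end, nearest the shelf's front edge; spine and teeth towards the +x end, which ends in a straight flat end bar. It can be pushed on its ends and its sides like a plain flat bar. Origin at the centre of its underside, z up.
- comb_handle_end (a point): middle of the comb's handle end, on the underside (72.5 mm towards -x from the comb's origin); this point is to end about 30 mm beyond the shelf's front edge
- chew_block: loose wooden chew block, 32 (x) x 60 (y) x 34 mm high, about 45 to 85 g, on the shelf just in front of the comb's handle, between it and the front edge. Origin at the centre of its underside, z up.
- bowl: white ceramic rabbit bowl, 130 mm across, 52 mm high, on the shelf to one side, to be left alone. Origin at the centre of its underside
- scoop: grey plastic litter scoop, 200 mm long (x), 85 mm wide, 32 mm high, lying on the shelf on the other side, to be left alone. Origin under its middle
- pellet_jar: clear pellet jar with green twist cap, 76 mm across, 127 mm high, at the back right of the shelf, to be left alone. Origin at the centre of its underside
- mineral_ring: pale mineral lick ring, 64 mm across, 20 mm high, at the back left of the shelf, to be left alone. Origin at the centre of its underside
- brush: hand brush lying on the worktop left of the shelf, to be left alone. Origin under its middle
- spray: white bottle, 64 mm across, 170 mm high, on the worktop beside the shelf at the left, to be left alone
Things that resemble listed ones, but are neither listed nor needed, are in the scene too. There is more than one size of the chew_block; the one meant has the size given above.

How it is judged (in metres and radians):
At the end, for the whole second after the job is handed in: The comb lies flat and at rest on the shelf, its handle end 22 to 38 mm beyond the front edge, its length within 10 degrees of square to that edge; the chew block has been moved at least 30 mm, stands flat and at rest on the shelf and does not touch the comb (x of comb_handle_end in the frame of shelf_edge between -0.038 and -0.022 m and angle between the x axis of comb and the x axis of shelf, either way round below 0.175 rad and z of comb in the frame of shelf_edge between -0.004 and 0.004 m and angle between each of comb, chew_block's own z axis and vertical below 0.06 rad and linear speed of each of comb, chew_block below 0.01 m/s and distance of chew_block from where it was at the start of the episode above 0.03 m and z of chew_block in the frame of shelf_edge between -0.004 and 0.004 m and contact force between comb and chew_block below 0.02 N).
It fails at once if the comb is lifted (more than 12 mm off the shelf top) (z of comb in the frame of shelf_edge above 0.012 m).
It fails at once if the comb is tipped up (more than 10 degrees) (angle between comb's own z axis and vertical above 0.175 rad).
It fails at once if the comb or the block falls off the shelf (z of any of comb, chew_block in the frame of shelf_edge below -0.03 m).
It fails at once if the chew block is lifted (more than 12 mm) or tipped over (more than 30 degrees) (z of chew_block in the frame of shelf_edge above 0.012 m or angle between chew_block's own z axis and vertical above 0.52 rad).
It fails at once if another thing is moved by more than 15 mm (distance of any of bowl, scoop, pellet_jar, mineral_ring, brush, spray from where it was at the start of the episode above 0.015 m).
It also fails if it takes over 72 s, if anything falls off the work surface, if the arm or the gripper's body presses on something with over 40 N, if the wrist force passes 120 N, or if a joint passes its speed limit or range.

## Working session

There is one attempt and no reset: what is moved stays moved. The work goes in short steps, Python scripts to look and compute and a shell command to move; the robot and the scene stay as the last step left them, time stands still between calls to the robot, and variables do not carry over. Pictures are saved under pics/ and viewed, about 8 in all and at most 12, crops included, and the job is handed in when it is done.

```bash
mkdir -p pics
cat > h.py <<'E'
from plant import *
import numpy as np, cv2
def snap(n,f):
    s=snapshot(n); cv2.imwrite('pics/'+f,s['pixels']); np.savez('/tmp/'+n,**s); return s
def pts(s):
    K=s['camera_matrix'];d=s['range_z'];v,u=np.mgrid[:384,:512]
    p=np.stack([(u-K[0,2])/K[0,0]*d,-(v-K[1,2])/K[1,1]*d,-d],-1)
    return p@np.array(s['rotation']).T+s['eye']
def ray(s,u,v,z):
    K=s['camera_matrix'];r=np.array(s['rotation'])@np.array([(u-K[0,2])/K[0,0],-(v-K[1,2])/K[1,1],-1])
    e=np.array(s['eye']);return e+r*(z-e[2])/r[2]
E
python3 - <<'E'
from h import *
a=snap('scene','a.png');b=snap('top','b.png')
print({k:v for k,v in b.items() if k not in('pixels','range_z')});print(a['eye'],a.keys());o=get_obs();print(o)
cv2.imwrite('pics/ab.png',cv2.resize(np.vstack([a['pixels'],b['pixels']]),(450,600)))
E
```

```text
{'camera_matrix': array([[385.36576752,   0.        , 256.26224398],
       [  0.        , 385.36576752, 192.84575622],
       [  0.        ,   0.        ,   1.        ]]), 'eye': array([0.48655134, 0.11083448, 1.12306329]), 'rotation': array([  4.23407181,   1.09227183, -89.87499672])}
[1.21459426 0.45091246 1.09914194] dict_keys(['pixels', 'range_z', 'camera_matrix', 'eye', 'rotation'])
{'clock': 0.1, 'joint_pos': array([-5.51688916e+01,  2.05855363e+01,  6.39832276e-01, -1.93678037e-02,
       -7.01359792e+01, -1.65073610e+01]), 'qvel': array([ 0.00075995, -0.17818093,  0.10957457,  0.12292672, -0.00287198,
        0.01828985]), 'tau': array([-1.89163648e-04, -5.84160554e+01,  2.93754494e+01,  7.01556221e+00,
        1.01985218e-02, -5.14807482e-05]), 'tool_pos': array([ 0.21206257, -0.64036262,  0.22573766]), 'orientation': array([ 93.94245815,  89.91631145, 112.25961164]), 'force': array([ 0.50841128, -0.91613701,  0.38044113]), 'moment': array([ 0.01818339,  0.03576175, -0.01070599]), 'opening': 0.08776565490899076}
```

View pics/b.png

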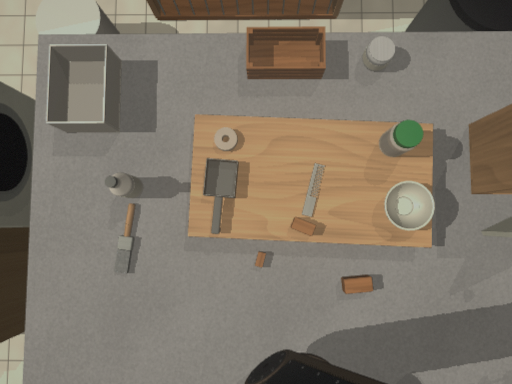

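View pics/a.png

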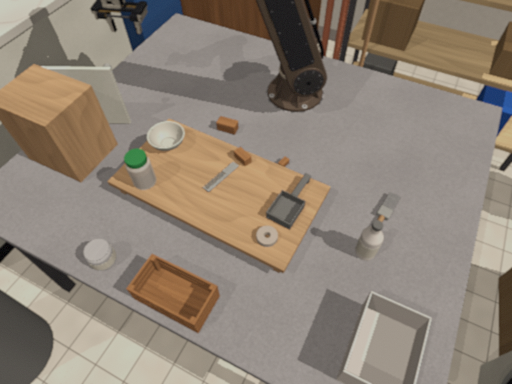

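The top view shows the comb at about (314,190), with the block in front of its handle at (304,227). The bowl is at (409,205), the scoop at (220,190), and the other two blocks are on the worktop at (261,259) and (357,284). Next I'll measure these.

```bash
cat >> h.py <<'E'
from scipy.spatial.transform import Rotation as Ro
_sn=snapshot
def snapshot(n):
    s=dict(_sn(n)); s['rotation']=Ro.from_euler('xyz',s['rotation'],degrees=True).as_matrix(); return s
def load(n): return dict(np.load('/tmp/'+n+'.npz'))
def rectof(s,mask,z):
    c=max(cv2.findContours(mask.astype(np.uint8),0,1)[0],key=cv2.contourArea)[:,0]
    w=np.array([ray(s,u,v,z)[:2] for u,v in c])
    return cv2.minAreaRect((w*1000).astype(np.float32)),len(c)
def fixrot(s):
    if np.ndim(s['rotation'])==1: s['rotation']=Ro.from_euler('xyz',s['rotation'],degrees=True).as_matrix()
    return s
E
python3 - <<'E'
from h import *
s=fixrot(load('top'));P=pts(s);hsv=cv2.cvtColor(s['pixels'],cv2.COLOR_BGR2HSV)
for n,(u,v) in dict(shelf=(260,200),block=(304,227),comb=(309,208),work=(300,270),bowl=(409,205),b1=(261,259)).items(): print(n,P[v,u].round(4),hsv[v,u])
Z=P[...,2]
m=(abs(Z-.07)<.012)&(P[...,0]>.3)&(hsv[...,1]>70)
m=cv2.morphologyEx(m.astype(np.uint8),cv2.MORPH_CLOSE,np.ones((9,9)))
print('shelf',rectof(s,m,.07))
# front edge line fit: lowest shelf pixel per column
e=[]
for u in range(200,425):
    if 285<u<320: continue
    vs=np.where(m[:,u])[0]; e.append(ray(s,u,vs.max()+.5,.07)[:2])
e=np.array(e);vx=cv2.fitLine((e*1000).astype(np.float32),cv2.DIST_HUBER,0,.01,.01).ravel();print('edge',vx)
roi=np.zeros(m.shape,bool);roi[150:245,280:335]=1
mc=roi&(hsv[...,1]<70); mb=roi&(Z>.09)
print('comb',rectof(s,mc,.073)); print('block',rectof(s,mb,.104),mb.sum())
v,u=np.where(mb);print(u.min(),u.max(),v.min(),v.max(),np.median(Z[mb]))
cv2.imwrite('pics/c.png',np.hstack([cv2.resize(s['pixels'][150:250,270:340],None,fx=5,fy=5,interpolation=2),cv2.resize((mc*255+mb*120).astype(np.uint8)[150:250,270:340,None].repeat(3,2),None,fx=5,fy=5,interpolation=0)]))
E
```

```text
shelf [0.5447 0.1208 0.0734] [ 16 112 178]
block [0.4721 0.005  0.1062] [ 13 131 154]
comb [ 0.5232 -0.0127  0.0703] [ 25  31 150]
work [0.3475 0.0063 0.0006] [ 20  23 135]
bowl [ 0.5314 -0.2807  0.0777] [ 39  28 191]
b1 [0.3808 0.1182 0.0262] [ 13 126 138]
shelf (((602.4969482421875, -18.010345458984375), (659.046142578125, 338.9952392578125), 87.50672149658203), 884)
edge [ 4.3515723e-02  9.9905276e-01  4.3253821e+02 -2.4009035e+01]
comb (((573.27099609375, -23.35134506225586), (27.77687644958496, 144.973388671875), 75.63175964355469), 201)
block (((475.6816711425781, 6.960552215576172), (60.22665023803711, 31.900617599487305), 67.75032806396484), 61) 300
280 334 154 241 0.10502269054673885
```

View pics/c.png

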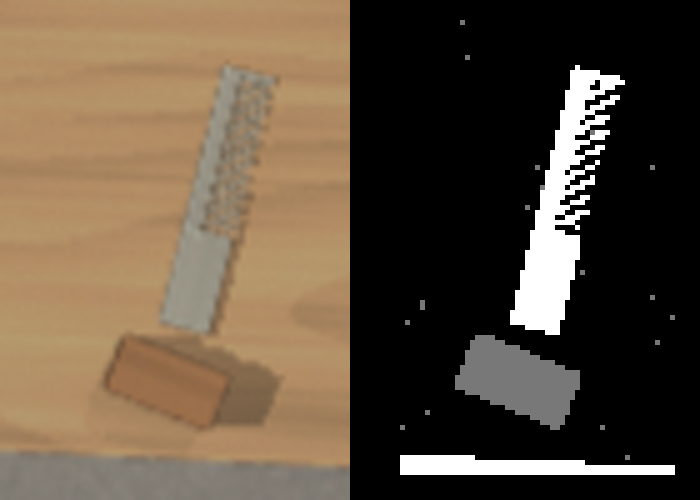

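```bash
cat >> h.py <<'E'
C0=np.array([.4325,-.0240]); TH=np.radians(-2.49); SX=np.array([np.cos(TH),np.sin(TH)]); SY=np.array([-SX[1],SX[0]])
def sh(p): p=np.asarray(p)[:2]-C0; return np.array([p@SX,p@SY])
def un(a,b): return C0+a*SX+b*SY
def go(xy,z,yaw=None):
    o=get_obs();R=Ro.from_euler('xyz',o['orientation'],degrees=True);p=o['tool_pos']
    j=np.degrees(np.arctan2(*R.apply([0,1,0])[[1,0]]))
    T=R
    if yaw is not None:
        y=yaw+180*round((j-yaw)/180); a=np.radians(y)
        Y=np.array([np.cos(a),np.sin(a),0]);X=np.array([0,0,-1.]);T=Ro.from_matrix(np.stack([X,Y,np.cross(X,Y)],1))
    print('at',p.round(4),'jaw',j.round(1),'force',o['force'].round(1),'open',round(o['opening'],3),'sh',sh(p).round(4),'t',o['clock'],'j6',o['joint_pos'][5].round(0))
    print('  delta',R.inv().apply(np.array([*xy,z])-p).round(4),'turn',(R.inv()*T).as_rotvec(degrees=True).round(1),flush=True)
E
python3 - <<'E'
from h import *
a=np.radians(67.75);d=np.array([np.cos(a),np.sin(a)])
b=np.array([.4757,.007]); e=b-.030*d
print(d,e,sh(b),sh([.5733,-.0234]),sh([.6435,-.0414]))
go(e-.028*d,.16,67.75-90)
E
```

```text
[0.37864862 0.9255405 ] [ 0.46434054 -0.02076622] [0.04181242 0.03284756] [0.14064099 0.00671649] [ 0.21155672 -0.00821667]
at [ 0.2121 -0.6404  0.2257] jaw 108.3 force [ 0.5 -0.9  0.4] open 0.088 sh [-0.1935 -0.6254] t 0.1 j6 -17.0
  delta [0.0664 0.4876 0.416 ] turn [-49.4   0.   -0.1]
```

```bash
python3 -m crank '{"delta_pos":[[0,0.488,0.416],[0,0.488,0.416],[0,0.488,0.416],[0,0.488,0.416],[0,0.488,0.416],[0,0.488,0.416],[0,0.488,0.416],[0,0.488,0.416],[0,0.488,0.416],[0,0.488,0.416],[0,0.488,0.416],[0,0.488,0.416]],"turn":[[-49.4,0,0],[-49.4,0,0],[-49.4,0,0],[-49.4,0,0],[-49.4,0,0],[-49.4,0,0],[-49.4,0,0],[-49.4,0,0],[-49.4,0,0],[-49.4,0,0],[-49.4,0,0],[-49.4,0,0]],"grip":[0,0,0,0,0,0,0,0,0,0,0,0]}'
python3 - <<'E'
from h import *
a=np.radians(67.75);d=np.array([np.cos(a),np.sin(a)])
go(np.array([.4643,-.0208])-.028*d,.12,67.75-90)
E
```

```text
clock: 1.1
tool_pos: [0.4005, -0.1756, 0.2267]
orientation: [-52.2, 90.0, 15.5]
force: [1.1, -0.5, -0.3]
opening: 0.0133
at [ 0.4005 -0.1756  0.2267] jaw 157.7 force [ 1.1 -0.5 -0.3] open 0.013 sh [-0.0254 -0.1528] t 1.1 j6 -25.0
  delta [ 0.1067 -0.0003  0.1394] turn [-0.  0.  0.]
```

```bash
python3 -m crank '{"delta_pos":[[0,0,0.139],[0,0,0.139],[0,0,0.139],[0,0,0.139],[0.05,0,0.139],[0.107,0,0.139],[0.107,0,0.139],[0.107,0,0.139],[0.107,0,0.139]],"turn":[[0,0,0],[0,0,0],[0,0,0],[0,0,0],[0,0,0],[0,0,0],[0,0,0],[0,0,0],[0,0,0]],"grip":[0,0,0,0,0,0,0,0,0]}'
python3 - <<'E'
from h import *
a=np.radians(67.75);d=np.array([np.cos(a),np.sin(a)])
go(np.array([.4643,-.0208])-.028*d,.080,67.75-90)
s=snap('top','d.png');cv2.imwrite('pics/d.png',cv2.resize(s['pixels'][140:260,250:370],None,fx=4,fy=4))
E
```

```text
clock: 1.85
tool_pos: [0.4525, -0.0492, 0.1191]
orientation: [136.2, 89.8, -156.0]
force: [0.2, -0.2, 0.9]
opening: 0.0004
at [ 0.4525 -0.0492  0.1191] jaw 157.7 force [ 0.2 -0.2  0.9] open 0.0 sh [ 0.0211 -0.0244] t 1.85 j6 -41.0
  delta [ 0.0391 -0.0002  0.0029] turn [-0.  -0.1 -0.1]
```

View pics/d.png

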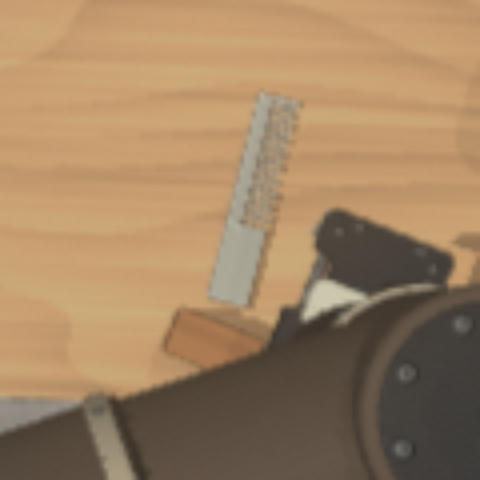

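The gripper is behind the block's right end at (285,335) and clear of the comb, so I'll lower it and push.

```bash
python3 -m crank '{"delta_pos":[[0.02,0,0],[0.039,0,0],[0.039,0,0],[0.039,0,0.008],[0.039,0,0.016],[0.039,0,0.024],[0.039,0,0.032],[0.039,0,0.040],[0.039,0,0.048],[0.039,0,0.056],[0.039,0,0.060],[0.039,0,0.060]],"turn":[[0,0,0],[0,0,0],[0,0,0],[0,0,0],[0,0,0],[0,0,0],[0,0,0],[0,0,0],[0,0,0],[0,0,0],[0,0,0],[0,0,0]],"grip":[0,0,0,0,0,0,0,0,0,0,0,0]}'
python3 - <<'E'
from h import *
go([.4643,-.0208],.080,67.75-90)
s=snap('top','e.png');cv2.imwrite('pics/e.png',cv2.resize(s['pixels'][140:260,230:350],None,fx=4,fy=4))
E
```

```text
clock: 2.9
tool_pos: [0.4764, 0.0075, 0.0805]
orientation: [-51.6, 90.0, 16.2]
force: [-0.3, -0.1, 0.0]
opening: 0.0005
at [0.4764 0.0075 0.0805] jaw 157.8 force [-0.3 -0.1  0. ] open 0.0 sh [0.0425 0.0334] t 2.9 j6 -47.0
  delta [ 0.0005  0.0005 -0.0308] turn [0. 0. 0.]
```

View pics/e.png

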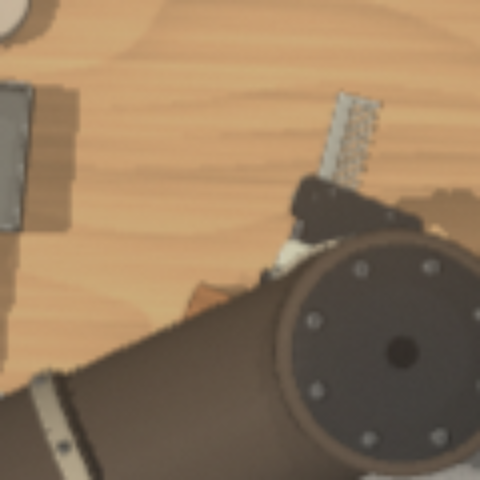

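The block, at about (210,295) in the crop, is sliding ahead of the finger and the comb hasn't moved. I'll push on another 40 mm, then back off and rise.

```bash
python3 -m crank '{"delta_pos":[[0,0,0.008],[0,0,0.016],[0,0,0.024],[0,0,0.032],[0,0,0.038],[0,0,0.042],[0,0,0.042],[0,0,0.027],[0,0,0.022],[-0.04,0,0.022],[-0.08,0,0.022],[-0.10,0,0.022]],"turn":[[0,0,0],[0,0,0],[0,0,0],[0,0,0],[0,0,0],[0,0,0],[0,0,0],[0,0,0],[0,0,0],[0,0,0],[0,0,0],[0,0,0]],"grip":[0,0,0,0,0,0,0,0,0,0,0,0]}'
python3 - <<'E'
from h import *
print(un(.205,-.06)); go(un(.195,-.075),.16,87.51)
E
```

```text
clock: 3.95
tool_pos: [0.4854, 0.0263, 0.1847]
orientation: [-58.8, 89.8, 8.9]
force: [1.4, 0.7, 0.5]
opening: 0.0008
[ 0.63469974 -0.09284958]
at [0.4854 0.0263 0.1847] jaw 157.7 force [1.4 0.7 0.5] open 0.001 sh [0.0506 0.0526] t 3.95 j6 -49.0
  delta [ 0.0252 -0.179  -0.0712] turn [70.2  0.2  0.1]
```

```bash
python3 -m crank '{"delta_pos":[[0,-0.04,-0.015],[0,-0.08,-0.03],[0,-0.12,-0.045],[0,-0.16,-0.06],[0,-0.179,-0.074],[0,-0.179,-0.074],[0,-0.179,-0.074],[0,-0.179,-0.074],[0.02,-0.179,-0.074],[0.04,-0.179,-0.074],[0.065,-0.179,-0.074],[0.065,-0.179,-0.074]],"turn":[[70.2,0,0],[70.2,0,0],[70.2,0,0],[70.2,0,0],[70.2,0,0],[70.2,0,0],[70.2,0,0],[70.2,0,0],[70.2,0,0],[70.2,0,0],[70.2,0,0],[70.2,0,0]],"grip":[0,0,0,0,0,0,0,0,0,0,0,0]}'
cat >> h.py <<'E'
def meas(f,view=None):
    s=snap('top',f);P=pts(s);hsv=cv2.cvtColor(s['pixels'],cv2.COLOR_BGR2HSV);Z=P[...,2]
    S=((P[...,:2]-C0)@np.stack([SX,SY],1))
    roi=(S[...,0]>-.06)&(S[...,0]<.27)&(abs(S[...,1])<.16)
    for n,m,z in (('comb',roi&(hsv[...,1]<70)&(Z>.055)&(Z<.09),.073),('block',roi&(Z>.095)&(Z<.115)&(hsv[...,1]>80),.104)):
        try:
            r,k=rectof(s,m,z);c=np.array(r[0])/1000;a=r[2]-90 if r[1][0]<r[1][1] else r[2]
            print(n,c.round(4),'size',np.round(r[1],1),'long axis rel shelf',(a+2.49+90)%180-90,'sh',sh(c).round(4))
        except ValueError: print(n,'none')
    return s
E
python3 - <<'E'
from h import *
go(un(.198,-.075),.0735,87.51)
s=meas('f.png');cv2.imwrite('pics/f.png',cv2.resize(s['pixels'][110:260,190:370],None,fx=4,fy=4))
E
```

```text
clock: 4.95
tool_pos: [0.6181, -0.11, 0.1108]
orientation: [178.3, 89.6, 175.7]
force: [-1.6, -0.7, -1.6]
opening: 0.0005
at [ 0.6181 -0.11    0.1108] jaw 87.4 force [-1.6 -0.7 -1.6] open 0.001 sh [ 0.1892 -0.0778] t 4.95 j6 -100.0
  delta [0.0372 0.0028 0.0091] turn [-0.1 -0.4 -0. ]
comb [ 0.5941 -0.0402] size [0. 0.] long axis rel shelf 2.489999999999995 sh [ 0.1621 -0.0092]
block [0.5086 0.1152] size [10.6  5.3] long axis rel shelf 2.5410562919080206 sh [0.07   0.1423]
```

View pics/f.png

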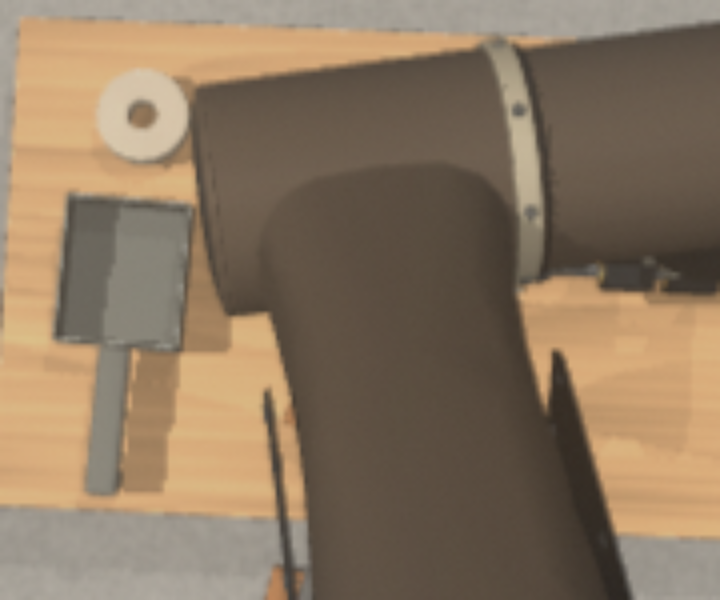

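The arm hides the comb from above. A sliver of the block shows at about (290,412), consistent with where I expect it. I'll lower next and check for contact.

```bash
python3 -m crank '{"delta_pos":[[0.012,0.003,0.009],[0.024,0.003,0.009],[0.036,0.003,0.009],[0.037,0.003,0.009],[0.037,0.003,0.009]],"turn":[[0,0,0],[0,0,0],[0,0,0],[0,0,0],[0,0,0]],"grip":[0,0,0,0,0]}'
python3 - <<'E'
from h import *
go(un(.198,-.027),.0735,87.51)
s=snap('scene','g.png');cv2.imwrite('pics/g.png',cv2.resize(s['pixels'][110:260,130:330],None,fx=4,fy=4))
E
```

```text
clock: 5.42
tool_pos: [0.6302, -0.1069, 0.0776]
orientation: [-173.0, 89.9, -175.4]
force: [0.5, 0.3, 0.8]
opening: 0.0001
at [ 0.6302 -0.1069  0.0776] jaw 87.5 force [0.5 0.3 0.8] open 0.0 sh [ 0.2011 -0.0742] t 5.4167 j6 -100.0
  delta [ 0.0041  0.0472 -0.003 ] turn [ 0.  -0.1  0. ]
```

View pics/g.png

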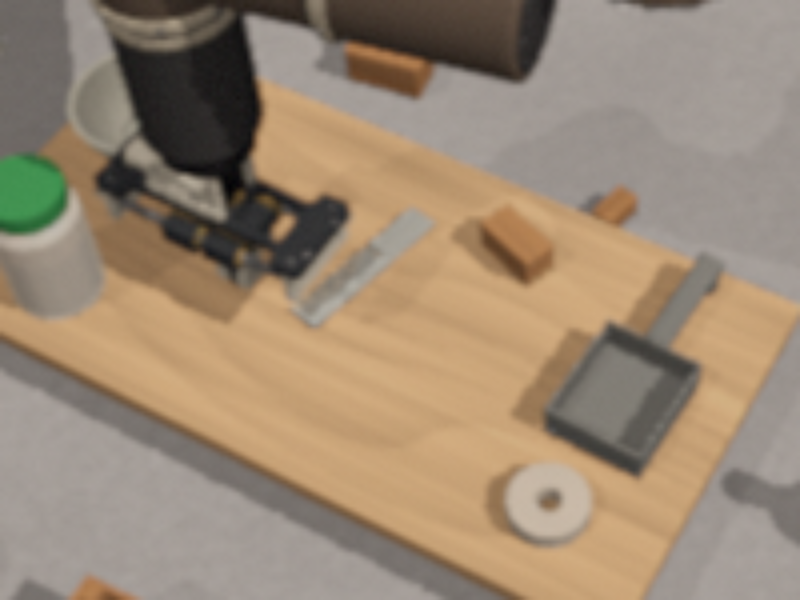

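The block stands clear at crop (515,240), the comb is untouched at (365,265), and the gripper is on its -y side. Now the sideways push near the far end.

```bash
python3 -m crank '{"delta_pos":[[0.003,0,0],[0.003,0.01,0],[0.003,0.02,-0.002],[0.003,0.026,-0.002],[0.003,0.031,-0.002],[0.003,0.035,-0.002],[0.003,0.039,-0.002],[0.003,0.042,-0.002],[0.003,0.045,-0.002],[0.003,0.047,-0.002],[0.003,0.047,-0.002]],"turn":[[0,0,0],[0,0,0],[0,0,0],[0,0,0],[0,0,0],[0,0,0],[0,0,0],[0,0,0],[0,0,0],[0,0,0],[0,0,0]],"grip":[0,0,0,0,0,0,0,0,0,0,0]}'
cat >> h.py <<'E'
def combscene(f):
    s=snap('scene',f);P=pts(s);hsv=cv2.cvtColor(s['pixels'],cv2.COLOR_BGR2HSV)
    S=((P[...,:2]-C0)@np.stack([SX,SY],1))
    m=(S[...,0]>-.05)&(S[...,0]<.23)&(abs(S[...,1])<.06)&(hsv[...,1]<70)&(P[...,2]<.085)&(P[...,2]>.055)
    c=max(cv2.findContours(m.astype(np.uint8),0,1)[0],key=cv2.contourArea)[:,0]
    w=np.array([sh(ray(s,u,v,.076)) for u,v in c])
    r=cv2.minAreaRect((w*1000).astype(np.float32));print('scene comb (shelf mm)',r)
    cv2.imwrite('pics/'+f,np.hstack([cv2.resize(x[110:230,180:280],None,fx=4,fy=4) for x in (s['pixels'],(m*255).astype(np.uint8)[...,None].repeat(3,2))]))
    return s
E
python3 - <<'E'
from h import *
go(un(.198,-.027),.0735,87.51)
combscene('i.png')
E
```

```text
clock: 6.38
tool_pos: [0.6312, -0.0595, 0.0757]
orientation: [7.0, 90.0, 4.6]
force: [0.1, 0.9, 1.4]
opening: 0.0006
at [ 0.6312 -0.0595  0.0757] jaw 87.5 force [0.1 0.9 1.4] open 0.001 sh [ 0.2001 -0.0268] t 6.3833 j6 -105.0
  delta [ 0.0022 -0.0002 -0.0021] turn [ 0.  0. -0.]
scene comb (shelf mm) ((196.226806640625, -1.134878158569336), (31.404022216796875, 26.804441452026367), 70.8060531616211)
```

View pics/i.png

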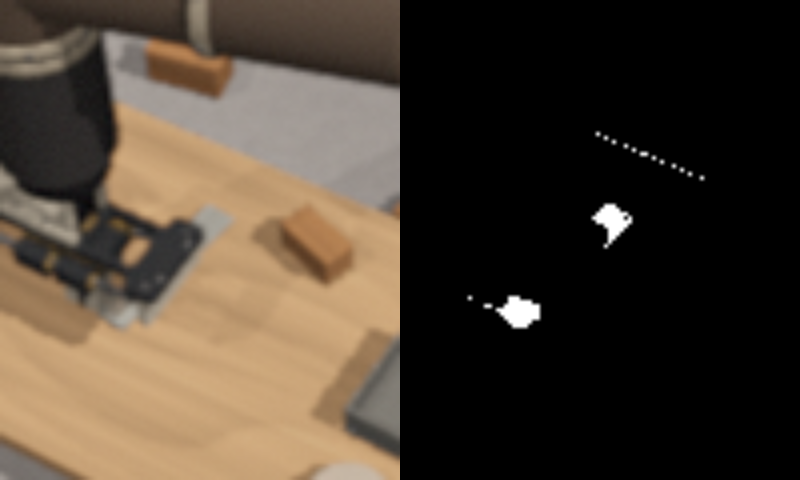

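The far end of the comb has moved toward +y, as intended, but the gripper hides it. I'll back off the way I came and measure.

```bash
python3 -m crank '{"delta_pos":[[0,-0.015,0],[0,-0.03,0],[0,-0.045,0],[0,-0.05,0],[0,-0.05,0]],"turn":[[0,0,0],[0,0,0],[0,0,0],[0,0,0],[0,0,0]],"grip":[0,0,0,0,0]}'
python3 - <<'E'
from h import *
go(un(.198,-.027),.0725,87.51)
combscene('j.png')
E
```

```text
clock: 6.85
tool_pos: [0.6284, -0.112, 0.0753]
orientation: [-169.7, 90.0, -172.4]
force: [0.4, 0.1, 0.6]
opening: 0.0008
at [ 0.6284 -0.112   0.0753] jaw 87.4 force [0.4 0.1 0.6] open 0.001 sh [ 0.1995 -0.0794] t 6.85 j6 -100.0
  delta [ 0.0028  0.0524 -0.0016] turn [-0.1 -0.   0. ]
scene comb (shelf mm) ((138.52615356445312, 6.721565246582031), (27.61790657043457, 146.34446716308594), 82.39924621582031)
```

View pics/j.png

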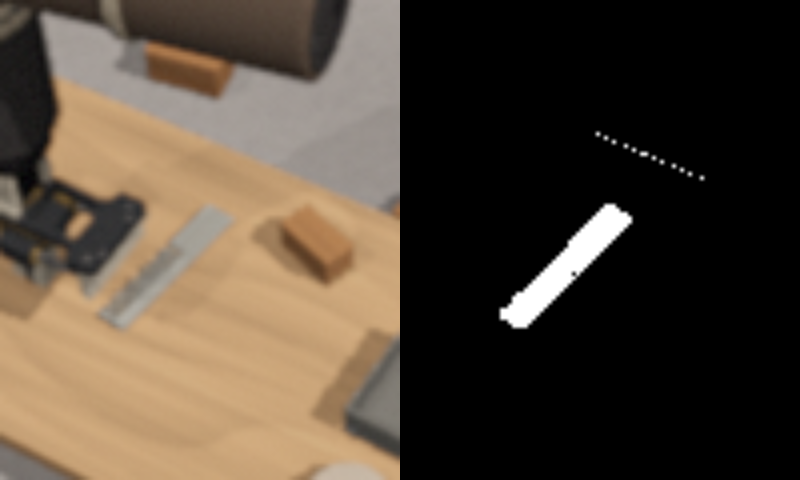

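```bash
cat >> h.py <<'E'
def edges(s):
    P=pts(s);hsv=cv2.cvtColor(s['pixels'],cv2.COLOR_BGR2HSV);S=((P[...,:2]-C0)@np.stack([SX,SY],1))
    m=(S[...,0]>-.05)&(S[...,0]<.23)&(abs(S[...,1])<.06)&(hsv[...,1]<70)&(P[...,2]<.085)&(P[...,2]>.055)
    n,l,st,_=cv2.connectedComponentsWithStats(m.astype(np.uint8));m=l==1+st[1:,4].argmax()
    c=cv2.findContours(m.astype(np.uint8),0,1)[0][0][:,0]
    w=np.array([sh(ray(s,u,v,.076)) for u,v in c])*1000
    x0,x1=w[:,0].min(),w[:,0].max();print('x range',x0,x1)
    b=np.arange(x0+10,x1-10,6)
    for nm,f in (('left',np.max),('right',np.min)):
        q=np.array([[t+3,f(w[(w[:,0]>=t)&(w[:,0]<t+6),1])] for t in b if ((w[:,0]>=t)&(w[:,0]<t+6)).any()],np.float32)
        L=cv2.fitLine(q,cv2.DIST_HUBER,0,.01,.01).ravel();print(nm,'angle',np.degrees(np.arctan(L[1]/L[0])),'y at mid',L[3]+(138-L[2])*L[1]/L[0]);
        if nm=='right': print(q.round(0).tolist())
E
python3 - <<'E'
from h import *
edges(load('scene'))
s=load('scene');P=pts(s);S=((P[...,:2]-C0)@np.stack([SX,SY],1))
m=(P[...,2]>.082)&(P[...,2]<.11)&(S[...,1]<-.03)&(S[...,1]>-.15)&(S[...,0]>.15)&(S[...,0]<.26)
q=S[m];print('finger visible',len(q),q.min(0),q.max(0), np.percentile(q,[5,95],axis=0))
b=(P[...,2]>.095)&(P[...,2]<.115)&(S[...,1]<.16)&(S[...,1]>.05)&(S[...,0]>0)&(S[...,0]<.16);print('block',b.sum(),S[b].min(0),S[b].max(0),S[b].mean(0))
E
```

```text
x range 64.90099441928888 211.84610443187765
left angle -7.5726566 y at mid 20.772198
right angle -5.8023467 y at mid -4.8719845
[[78.0, 1.0], [84.0, 0.0], [90.0, -1.0], [96.0, -1.0], [102.0, -2.0], [108.0, -2.0], [114.0, -4.0], [120.0, -1.0], [126.0, -2.0], [132.0, -3.0], [138.0, -3.0], [144.0, -5.0], [150.0, -5.0], [156.0, -6.0], [162.0, -7.0], [168.0, -7.0], [174.0, -9.0], [180.0, -9.0], [186.0, -13.0], [192.0, -10.0], [198.0, -11.0], [204.0, -15.0]]
finger visible 35 [ 0.1902837  -0.09549893] [ 0.2098661  -0.06162055] [[ 0.19405617 -0.09185234]
 [ 0.20952648 -0.06251973]]
block 156 [0.04503631 0.08238656] [0.09304635 0.14506171] [0.06961676 0.11434135]
```

The comb now sits at about -7.6° to the shelf, and the finger tips at z = 0.0757 were barely below the comb's top. I'll go 3 mm lower and push again.

```bash
python3 -m crank '{"delta_pos":[[0.003,0,0],[0.0035,0.01,0],[0.0035,0.02,0],[0.0035,0.03,0],[0.0035,0.037,0],[0.0035,0.041,0],[0.0035,0.045,0],[0.0035,0.048,0],[0.0035,0.051,0],[0.0035,0.053,0],[0.0035,0.053,0]],"turn":[[0,0,0],[0,0,0],[0,0,0],[0,0,0],[0,0,0],[0,0,0],[0,0,0],[0,0,0],[0,0,0],[0,0,0],[0,0,0]],"grip":[0,0,0,0,0,0,0,0,0,0,0]}'
python3 -c "
from h import *
go([0.6,0],.0725)"
python3 -m crank '{"delta_pos":[[0,-0.015,0],[0,-0.03,0],[0,-0.045,0],[0,-0.05,0],[0,-0.05,0]],"turn":[[0,0,0],[0,0,0],[0,0,0],[0,0,0],[0,0,0]],"grip":[0,0,0,0,0]}'
python3 - <<'E'
from h import *
go(un(.198,-.027),.0725,87.51)
edges(combscene('k.png'))
E
```

```text
clock: 7.82
tool_pos: [0.6312, -0.0565, 0.0721]
orientation: [14.0, 90.0, 11.5]
force: [-0.0, 0.5, -0.5]
opening: 0.0006
at [ 0.6312 -0.0565  0.0721] jaw 87.5 force [-0.   0.5 -0.5] open 0.001 sh [ 0.1999 -0.0239] t 7.8167 j6 -105.0
  delta [-0.0004  0.0551 -0.0336] turn [0. 0. 0.]
clock: 8.23
tool_pos: [0.6285, -0.1091, 0.0719]
orientation: [-163.9, 90.0, -166.5]
force: [0.3, 1.2, -0.0]
opening: 0.0004
at [ 0.6285 -0.1091  0.0719] jaw 87.4 force [ 0.3  1.2 -0. ] open 0.0 sh [ 0.1996 -0.0765] t 8.2333 j6 -100.0
  delta [-0.0006  0.0495 -0.0017] turn [-0.1 -0.   0. ]
scene comb (shelf mm) ((137.8829345703125, 9.879169464111328), (29.53183937072754, 145.67967224121094), 86.17913055419922)
x range 64.90099441928888 210.4717036718651
left angle -4.154558 y at mid 23.6604
right angle -2.7082748 y at mid -2.7851086
[[78.0, 1.0], [84.0, 0.0], [90.0, -1.0], [96.0, -1.0], [102.0, -2.0], [108.0, -2.0], [114.0, -3.0], [120.0, -1.0], [126.0, -2.0], [132.0, -3.0], [138.0, -3.0], [144.0, -2.0], [150.0, -2.0], [156.0, -3.0], [162.0, -4.0], [168.0, -5.0], [174.0, -6.0], [180.0, -6.0], [186.0, -5.0], [192.0, -5.0], [198.0, -6.0]]
```

```bash
python3 -m crank '{"delta_pos":[[0,0.015,0],[0,0.03,0],[0,0.04,0],[0,0.047,0],[0,0.051,0],[0,0.054,0],[0,0.057,0],[0,0.058,0],[0,0.058,0],[0,0.04,0],[0,0.02,0],[0,0,0]],"turn":[[0,0,0],[0,0,0],[0,0,0],[0,0,0],[0,0,0],[0,0,0],[0,0,0],[0,0,0],[0,0,0],[0,0,0],[0,0,0],[0,0,0]],"grip":[0,0,0,0,0,0,0,0,0,0,0,0]}'
python3 - <<'E'
from h import *
go(un(.250,-.0765),.0725,87.51)
edges(combscene('l.png'))
E
```

```text
clock: 9.28
tool_pos: [0.6289, -0.1073, 0.0721]
orientation: [88.2, 90.0, 85.7]
force: [0.1, -0.0, -0.7]
opening: 0.0003
at [ 0.6289 -0.1073  0.0721] jaw 87.6 force [ 0.1 -0.  -0.7] open 0.0 sh [ 0.1998 -0.0747] t 9.2833 j6 -100.0
  delta [-0.0004 -0.0018  0.0502] turn [ 0.  0. -0.]
scene comb (shelf mm) ((135.79476928710938, 12.680179595947266), (146.30430603027344, 29.869647979736328), 0.6590458154678345)
x range 62.7508772641244 208.90761376690108
left angle 0.86915815 y at mid 26.416363
right angle 1.6601855 y at mid -0.25125676
[[76.0, -2.0], [82.0, -2.0], [88.0, -3.0], [94.0, -1.0], [100.0, -2.0], [106.0, -2.0], [112.0, -0.0], [118.0, -1.0], [124.0, 1.0], [130.0, 0.0], [136.0, -1.0], [142.0, -1.0], [148.0, 0.0], [154.0, -0.0], [160.0, 1.0], [166.0, 1.0], [172.0, 0.0], [178.0, 2.0], [184.0, 1.0], [190.0, 0.0], [196.0, 2.0], [202.0, -1.0]]
```

The comb is square to within about 1°, with its far end at shelf x of about 208.5 mm and its centreline at y of about 12.5 mm. I'll go over and behind it at height, away from the jar, then come down.

```bash
python3 -m crank '{"delta_pos":[[-0.03,0,0],[-0.06,0.01,0],[-0.06,0.05,0.02],[-0.06,0.087,0.045],[-0.06,0.087,0.045],[-0.04,0.087,0.045],[-0.02,0.087,0.045],[0,0.087,0.045],[0,0.087,0.045]],"turn":[[0,0,0],[0,0,0],[0,0,0],[0,0,0],[0,0,0],[0,0,0],[0,0,0],[0,0,0],[0,0,0]],"grip":[0,0,0,0,0,0,0,0,0]}'
python3 - <<'E'
from h import *
go(un(.115+.0095,.0124),.0725,87.51)
E
```

```text
clock: 10.08
tool_pos: [0.6784, -0.0218, 0.0713]
orientation: [-33.0, 89.9, -35.4]
force: [0.2, 0.9, 0.1]
opening: 0.0001
at [ 0.6784 -0.0218  0.0713] jaw 87.6 force [0.2 0.9 0.1] open 0.0 sh [0.2456 0.0129] t 10.0833 j6 -107.0
  delta [-0.0013 -0.0004 -0.1211] turn [0.1 0.  0. ]
```

```bash
python3 -m crank '{"delta_pos":[[-0.001,0,-0.012],[-0.001,0,-0.022],[-0.001,0,-0.030],[-0.001,0,-0.038],[-0.001,0,-0.046],[-0.001,0,-0.054],[-0.001,0,-0.062],[-0.001,0,-0.070],[-0.001,0,-0.078],[-0.001,0,-0.086],[-0.001,0,-0.090],[-0.001,0,-0.090]],"turn":[[0,0,0],[0,0,0],[0,0,0],[0,0,0],[0,0,0],[0,0,0],[0,0,0],[0,0,0],[0,0,0],[0,0,0],[0,0,0],[0,0,0]],"grip":[0,0,0,0,0,0,0,0,0,0,0,0]}'
python3 - <<'E'
from h import *
go(un(.115+.0095,.0124),.0725,87.51)
s=combscene('m.png');cv2.imwrite('pics/m.png',cv2.resize(s['pixels'][90:240,150:350],None,fx=4,fy=4))
E
```

```text
clock: 11.08
tool_pos: [0.5868, -0.0178, 0.0732]
orientation: [166.8, 90.0, 164.4]
force: [-0.7, 0.4, -0.5]
opening: 0.0004
at [ 0.5868 -0.0178  0.0732] jaw 87.5 force [-0.7  0.4 -0.5] open 0.0 sh [0.1538 0.0129] t 11.0833 j6 -110.0
  delta [ 0.0007 -0.0005 -0.0293] turn [ 0. -0. -0.]
scene comb (shelf mm) ((23.929834365844727, 14.390978813171387), (31.697864532470703, 56.74012756347656), 89.3395767211914)
```

View pics/m.png

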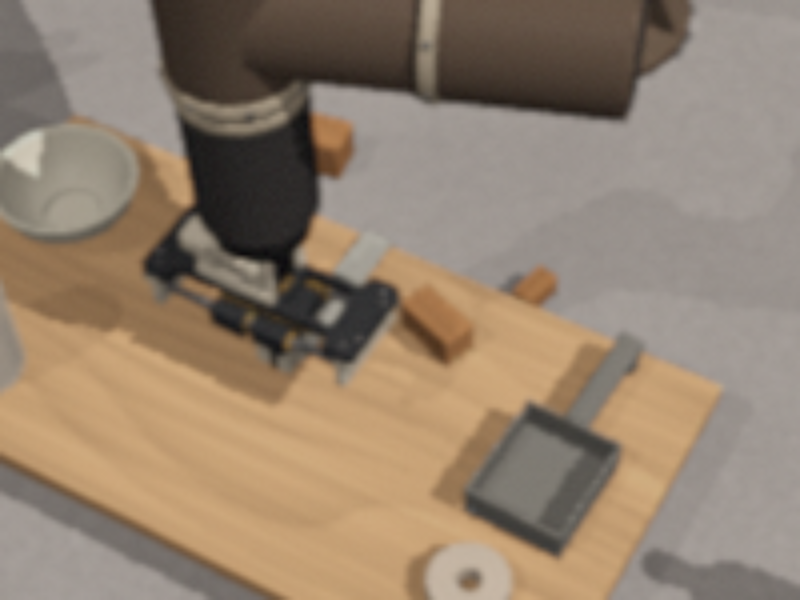

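The handle has just reached the front edge at about (375,250), the comb is straight, and the block at (437,323) is undisturbed. I'll push 24 mm more, back off and rise, then measure.

```bash
python3 -m crank '{"delta_pos":[[0,0,-0.006],[0,0,-0.012],[0,0,-0.018],[0,0,-0.022],[0,0,-0.024],[0,0,-0.024],[0,0,0.01],[0,0,0.04],[0,0,0.08],[0,0,0.11],[0,0,0.11]],"turn":[[0,0,0],[0,0,0],[0,0,0],[0,0,0],[0,0,0],[0,0,0],[0,0,0],[0,0,0],[0,0,0],[0,0,0],[0,0,0]],"grip":[0,0,0,0,0,0,0,0,0,0,0]}'
python3 - <<'E'
from h import *
go(un(.115+.0095,.0124),.0725,87.51)
s=combscene('n.png');edges(s);cv2.imwrite('pics/n.png',cv2.resize(s['pixels'][90:240,150:350],None,fx=4,fy=4))
E
```

```text
clock: 12.05
tool_pos: [0.7023, -0.023, 0.0718]
orientation: [-38.7, 89.9, -41.2]
force: [0.7, 0.8, 0.6]
opening: 0.0003
at [ 0.7023 -0.023   0.0718] jaw 87.5 force [0.7 0.8 0.6] open 0.0 sh [0.2695 0.0127] t 12.05 j6 -107.0
  delta [-0.0008 -0.0002 -0.145 ] turn [0.  0.1 0. ]
scene comb (shelf mm) ((59.39804458618164, 12.991466522216797), (32.18996810913086, 122.36344909667969), 88.61518096923828)
x range -1.508685019234346 120.44545592624746
left angle 0.38018733 y at mid 27.555542
right angle 1.169739 y at mid 2.900259
[[11.0, 1.0], [17.0, -0.0], [23.0, -1.0], [29.0, 2.0], [35.0, 0.0], [41.0, 3.0], [47.0, 2.0], [53.0, 1.0], [59.0, 1.0], [65.0, 2.0], [71.0, 2.0], [77.0, 1.0], [83.0, 3.0], [89.0, 2.0], [95.0, 2.0], [101.0, 0.0], [107.0, 3.0]]
```

View pics/n.png

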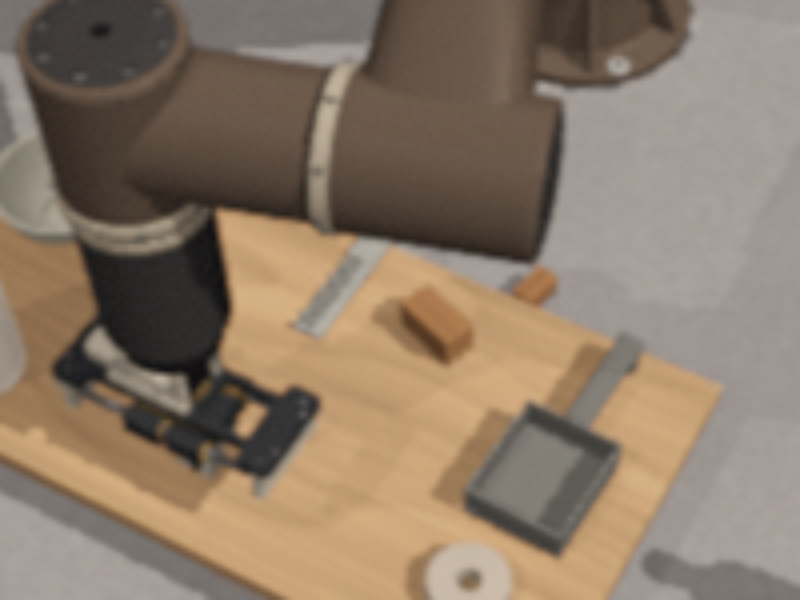

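The comb's far end is at 120.4 mm, so the handle sticks out about 24.6 mm. That needs 5 mm more.

```bash
python3 -m crank '{"delta_pos":[[0,0,-0.04],[0,0,-0.08],[0,0,-0.115],[0,0,-0.13],[0,0,-0.136],[0,0,-0.141],[0,0,-0.144],[0,0,-0.1445],[0,0,-0.1445],[0,0,-0.12],[-0.04,0,-0.10],[-0.08,0,-0.10]],"turn":[[0,0,0],[0,0,0],[0,0,0],[0,0,0],[0,0,0],[0,0,0],[0,0,0],[0,0,0],[0,0,0],[0,0,0],[0,0,0],[0,0,0]],"grip":[0,0,0,0,0,0,0,0,0,0,0,0]}'
python3 -m crank '{"delta_pos":[[-0.04,0,0],[-0.08,0,0],[-0.12,0,0],[-0.15,-0.03,-0.02],[-0.15,-0.06,-0.04],[-0.15,-0.10,-0.06],[-0.15,-0.14,-0.08],[-0.15,-0.18,-0.10],[-0.15,-0.22,-0.12],[-0.15,-0.26,-0.14],[-0.15,-0.30,-0.15],[-0.15,-0.33,-0.15]],"turn":[[0,0,0],[0,0,0],[0,0,0],[0,0,0],[0,0,0],[0,0,0],[0,0,0],[0,0,0],[0,0,0],[0,0,0],[0,0,0],[0,0,0]],"grip":[0,0,0,0,0,0,0,0,0,0,0,0]}'
python3 - <<'E'
from h import *
s=meas('o.png');cv2.imwrite('pics/o.png',cv2.resize(s['pixels'][110:260,180:380],None,fx=4,fy=4))
edges(snap('scene','p.png'))
E
```

```text
clock: 13.1
tool_pos: [0.5989, -0.0188, 0.1496]
orientation: [-158.6, 89.6, -161.1]
force: [2.2, 0.8, 0.8]
opening: 0.0004
clock: 14.1
tool_pos: [0.4323, -0.3407, 0.3026]
orientation: [2.8, 90.0, 0.3]
force: [1.3, 0.6, -0.2]
opening: 0.0005
comb [ 0.473  -0.0103] size [ 27.8 143.3] long axis rel shelf 0.8857595825195261 sh [0.0399 0.0155]
block [0.5076 0.086 ] size [59.6 31.9] long axis rel shelf 69.9187338256836 sh [0.0703 0.1131]
x range -35.87032253741737 110.71300353715351
left angle -0.3143485 y at mid 27.155304
right angle 0.46034405 y at mid 2.065321
[[-23.0, 2.0], [-17.0, 1.0], [-11.0, 0.0], [-5.0, 3.0], [1.0, -1.0], [7.0, 1.0], [13.0, 1.0], [19.0, -0.0], [25.0, 2.0], [31.0, 1.0], [37.0, 0.0], [43.0, 3.0], [49.0, 2.0], [55.0, 1.0], [61.0, 1.0], [67.0, 2.0], [73.0, 2.0], [79.0, 1.0], [85.0, 3.0], [91.0, 2.0], [97.0, 4.0], [103.0, 0.0]]
```

View pics/o.png

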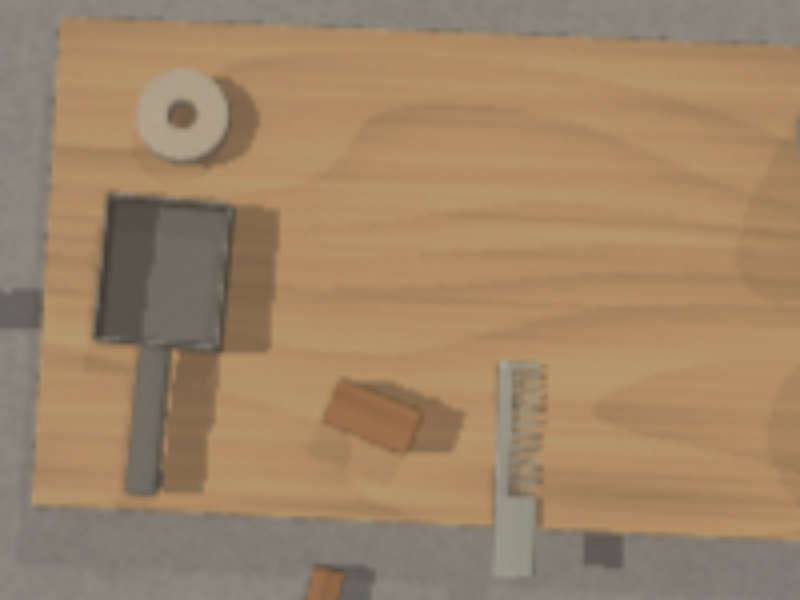

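The top view shows the comb square and overhanging, handle end at crop (515,577) and edge at about (515,526), with the block at (372,415) well clear. The estimates run from 32 to 35 mm, so I'll refine the overhang with an intensity profile.

Run:
```python
from h import *
s=load('top');sc=load('scene')
def prof(s,z,y,xs,ch):
    # sample intensity along shelf x at shelf y by projecting
    out=[]
    R=s['rotation'];K=s['camera_matrix']
    pts3=np.array([[*un(x,yy),z] for x in xs for yy in y]);c=(pts3-s['eye'])@R
    u=K[0,0]*c[:,0]/-c[:,2]+K[0,2];v=K[1,1]*-c[:,1]/-c[:,2]+K[1,2]
    im=ch(s['pixels']);I=cv2.remap(im.astype(np.float32),u.astype(np.float32)[None],v.astype(np.float32)[None],1)[0]
    return I.reshape(len(xs),-1).mean(1)
sat=lambda p:cv2.cvtColor(p,cv2.COLOR_BGR2HSV)[...,1]
gr=lambda p:p[...,1]
xs=np.arange(-.06,.03,.002)
def cross(I,x):
    g=np.gradient(cv2.GaussianBlur(I.astype(np.float32)[:,None],(1,5),0).ravel());i=abs(g)[3:-3].argmax()+3;w=abs(g[i-3:i+4]);return (x[i-3:i+4]*w).sum()/w.sum(),g[i]
for n,q in(('top',s),('scene',sc)):
    print(n,'handle end',cross(prof(q,.076,np.arange(.008,.022,.002),xs,gr),xs))
    for y in (-.08,-.04,.05,.08): print(' edge y',y,cross(prof(q,.07,np.arange(y-.01,y+.01,.002),xs,sat),xs))
    x2=np.arange(.09,.14,.002);print(' far end',cross(prof(q,.076,np.arange(.008,.022,.002),x2,sat),x2))
    print(prof(q,.076,np.arange(.008,.022,.002),xs[:26],gr).round(0))
```

```text
top handle end (np.float64(0.019835615407372144), np.float32(-10.453293))
 edge y -0.08 (np.float64(-0.001135608994675139), np.float32(20.963612))
 edge y -0.04 (np.float64(-0.0015816630970270874), np.float32(19.878942))
 edge y 0.05 (np.float64(-0.0008308919581858352), np.float32(20.596786))
 edge y 0.08 (np.float64(-0.0012003203315715857), np.float32(20.22925))
 far end (np.float64(0.11232128313313053), np.float32(17.414099))
[134. 134. 134. 133. 133. 132. 132. 132. 132. 130. 127. 124. 124. 131.
 144. 150. 149. 149. 149. 149. 149. 149. 149. 148. 148. 148.]
scene handle end (np.float64(0.018434490696065127), np.float32(-6.120369))
 edge y -0.08 (np.float64(-0.04762882737888738), np.float32(-26.571766))
 edge y -0.04 (np.float64(-0.0023948604044639037), np.float32(16.372349))
 edge y 0.05 (np.float64(-0.0033071346414423565), np.float32(16.211468))
 edge y 0.08 (np.float64(-0.0032793316668359215), np.float32(16.941912))
 far end (np.float64(0.11142635772420224), np.float32(20.874126))
[143. 143. 144. 144. 144. 145. 145. 145. 145. 144. 145. 146. 149. 153.
 157. 159. 160. 160. 161. 160. 160. 160. 160. 159. 159. 159.]
```

Both views agree on an overhang of about 31 to 32 mm once it is referred to the edge seen in the same picture, well inside 22–38 mm. I'll hand it in.

```bash
python3 -c "
from plant import *
print(close_job())"
```

```text
the job is handed in; nothing more can be done
None
```

The job is handed in. I pushed the chew block about 85 mm aside and turned the comb square with three light side pushes near its far end. I then slid it handle first from behind in three pushes, never lifting either one.

| Last check | Top camera | Scene camera |
|---|---|---|
| Handle beyond the front edge (22 to 38 mm wanted) | 31.5 to 32.3 mm | 30.6 to 31 mm |
| Comb angle to square | 0.9° | within 0.5° |

- **Block:** in the last top view it sits flat on the shelf, about 50 mm clear of the comb.
- **Other things:** the ring and scoop look undisturbed in that view. The bowl, jar, brush and spray were outside it, and I did not measure any of them afterwards.
- **Disagreement:** cruder outline fits put the overhang at 32 mm from the top camera and about 35 mm from the scene camera. The scene figure dropped once I measured from the edge seen in the same picture. Either way it is within the limits.
- **First side push:** the fingers were a little too high and probably rode slightly over the comb's edge. I saw no tipping, and lowered them about 3 mm for the later pushes.

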